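# Sort the loose panel parts back into their stock tubs

### The arm

A 7-joint arm with a two-finger parallel gripper is mounted at the origin on the work surface. World frame = base frame: x ahead of the robot, y to its left, z up, the work surface at z = 0. Lengths are in m, angles in rad, forces in N, time in s.
With the tool pointing down it reaches from about 0.425 to 0.95 m from the base axis. Payload 4.7 kg.
Tool frame: the origin (TCP) lies between the finger pads; the fingertips stand 17 mm ahead of it and the grasp point (between the pads) lies 2 mm behind it (arm.finger_overhang is the distance from the TCP to the fingertips, in m); z points along the fingers, y is the line along which they close (so a half turn about z gives the same grasp; the last joint's range is limited). The gripper opens to 87 mm and grips with 3 to 60 N. Pads are 19 mm wide; open, the fingers measure 117 mm over their backs; the gripper's body (75 mm by 190 mm) begins 51 mm behind the grasp point.
Start: joints at [1.186, 0.469, -0.049, 1.532, 0.024, 1.141, -0.082], TCP at [0.235, -0.633, 0.24] pointing down, gripper open.
Joint ranges: [-2.59, 2.59], [-0.33, 1.99], [-1.39, 1.29], [0.1, 2.45], [-1.04, 4.18], [0.21, 1.99], [-2.66, 2.66]. Speed limits (rad/s): [2.57, 2.57, 3.14, 3.14, 3.14, 3.14, 3.14].

### API

Orientations are given as a rotation vector (axis times angle).
In Python, from rig import arm gives the robot as it stands. The module is installed in compiled form; this text tells all that it offers.
- The arm moves only by the tool carry_out, never from a script. Its arguments are lists of equal length, an entry for each row: "gripper": the closure, from 0 (fully open) to 1 (shut); "linear": the shift along the tool's x, y, z in mm, a list of three; "angular": the turn, a rotation vector about the tool's x, y, z in rad, a list of three. In form: {"gripper": [gripper, ...], "linear": [[dx, dy, dz], ...], "angular": [[rx, ry, rz], ...]}. A call has 1 to 8 rows; each row is the pose to reach, as a shift and turn from the pose commanded when the call began, along the tool's axes at that moment; what a row does not reach only later rows make up. A row lasts 1/8 s, in which the tool goes at most 62.5 mm and 10.7 degrees, less where a joint would pass 70% of its speed; a pose out of reach is approached as far as the arm can. A call with a gripper value outside its range is refused whole. The fingers move at their own pace and stop on an object; "newtons" is the grip in N (left out, the last holds). Time passes only in rows, so rows that repeat a pose let the fingers close. It gives the time, the measured TCP pose, the force, the opening and the grip force at its end, in the units of the state.
- arm.sense(): the state, without advancing time (a new reading comes with each control period).
- arm.read_camera(name): name is "scene" or "side" or "wrist"; returns the picture (400x640x3 uint8, red, green, blue); there is no depth.
- arm.calibration(name): a dict with "fx", "fy", "cx", "cy" (pixels), "origin" and "rotation" of the camera in the world; the wrist camera has in their place "T_tool_cam" (4x4, takes a point from camera to tool coordinates, whose origin is the TCP and whose axes are the flange's). Camera axes: x right, y down, z forward; pixel columns grow to the right and rows downward; lengths in m; the calibration is good to about 2 mm. The wrist camera is an equidistant fisheye: a pixel r from the principal point sees the ray r / f radians off the axis. A picture is of the moment at which its call begins: read the wrist's pose just before it. calibration takes no time and is no camera call.
- arm.hand_in(): hands the job in; it is judged then, once.
Trained networks look in the newest picture that a camera, given by its name, has taken for a name from the list of things; names that differ only in an ending like _2 or _b are one class to them, and where a whole thing is asked for, a point or a joint stands for the part that bears it (a point fixed in the world has none). Each returns a list of dicts, best first, with "confidence" (0 to 1); they miss things now and then, are a little off and sometimes report something else, mostly with a low value. They report only what shows in the picture. A call takes as long as a camera call. They do not tell look-alikes from the thing itself.
- arm.cut_out(camera, query): "region" (400x640 bool, what is visible of it) and "at" ([column, row] in pixels, amid what is visible of it).
The state is a dict: "t": time; "joint_positions": joint angles; "joint_velocities": joint speeds; "tau": joint torques, N m; "tool_pos": TCP position; "tcp_rot": TCP orientation; "wrist_force": force on the tool from outside, world axes, zero at the start; "ft_torque": the same for the moment, N m; "width": finger opening in m; "gripper_force": force on a finger pad.
Only numpy, scipy, OpenCV 4.12 (cv2) and the standard library are available. Lean on these libraries where they do the work, as an engineer would, in place of code of your own. Each camera call takes 0.05 s, during which the arm holds its last target. There are 200 camera calls.

### The job

Five control-panel parts are lying loose on the desk: two push-buttons, a cable gland and two terminal blocks. Put each one back into the clear tub that already holds parts of its kind, whatever its colour, so that all five end up inside their tubs below the rim, and leave the squeeze bottle and the highlighter stand where they are.

Things in the scene. Friction and masses are not known exactly. Their poses are not given: they have to be found in the camera images.
- button_red_mid (a point): Loose push-button with red lens, round, standing on its barrel, lens up: 46 mm high. Silver bezel (29.5 mm across, 28 to 37 mm above the desk) and grey lock nut (29.5 mm across, 13 to 20 mm above the desk) stand out from the black 23 mm barrel; lens 24 mm across. About 35 g. The point is on its axis half-way up, 23 mm above the desk; z up.
- button_green_mid (a point): Loose push-button with green lens, round, standing on its barrel, lens up: 46 mm high. Silver bezel (29.5 mm across, 28 to 37 mm above the desk) and grey lock nut (29.5 mm across, 13 to 20 mm above the desk) stand out from the black 23 mm barrel; lens 24 mm across. About 35 g. The point is on its axis half-way up, 23 mm above the desk; z up.
- gland_mid (a point): Loose light-grey cable gland standing on its 25 mm thread, dome nut with a black round hole up: 45 mm high. Hexagonal, 33 mm across flats (38 mm over corners) from 13 to 34 mm above the desk, one pair of flats facing its +y and -y; tapering above; lock nut 31 mm across flats below. About 30 g. The point is on its axis half-way up, 22.5 mm above the desk; z up.
- terminal_blue_mid (a point): Loose terminal block lying flat, plain blue with a thin brass bar on the face: 60 mm long (x), 16 mm thick, about 50 g. At mid-length it is 42 mm wide between flat faces at y = -21 and +21 mm (38 mm or more long; at the ends of the -y face two small feet stand out 4 mm). The point is midway between these faces, half-way up, 8 mm above the desk; z up.
- terminal_earth_mid (a point): Loose terminal block lying flat, green with two yellow stripes along its length: 60 mm long (x), 16 mm thick, about 50 g. At mid-length it is 42 mm wide between flat faces at y = -21 and +21 mm (38 mm or more long; at the ends of the -y face two small feet stand out 4 mm). The point is midway between these faces, half-way up, 8 mm above the desk; z up.
- tub_buttons: Fixed open clear plastic tub of push-buttons (round; mixed lens colours), whitish rim: 170 (x) x 125 (y) x 50 mm high, walls and floor 3 mm. Origin: centre of its underside, on the desk; x along it, away from the robot (small yaw), z up. The far end (x over +15 mm) is filled with fixed parts of that kind, up to 49 mm high; the near end (x -82 to +15, y -59 to +59 mm) is empty to the floor.
- tub_glands: Fixed open clear plastic tub of light-grey cable glands, whitish rim: 170 (x) x 125 (y) x 50 mm high, walls and floor 3 mm. Origin: centre of its underside, on the desk; x along it, away from the robot (small yaw), z up. The far end (x over +15 mm) is filled with fixed parts of that kind, up to 49 mm high; the near end (x -82 to +15, y -59 to +59 mm) is empty to the floor.
- tub_terminals: Fixed open clear plastic tub of terminal blocks (grey, green-yellow, blue), whitish rim: 170 (x) x 125 (y) x 50 mm high, walls and floor 3 mm. Origin: centre of its underside, on the desk; x along it, away from the robot (small yaw), z up. The far end (x over +15 mm) is filled with fixed parts of that kind, up to 49 mm high; the near end (x -82 to +15, y -59 to +59 mm) is empty to the floor.
- bottle: Bystander: white squeeze bottle with a blue label, standing, 58 mm across, 205 mm high to the tip of its nozzle, 300 g, loose. Origin at the centre of its underside.
- highlighters: Bystander: black stand, 60 (x) x 150 (y) mm, holding eight coloured highlighter pens side by side, 120 mm high, leaning 14 degrees away from the robot, 400 g, loose. Origin at the centre of its underside.
Not all that is in view belongs to the job. What is shaped like the tub_buttons but orange is not meant.

How it is judged:
At the end, for the whole second after the job is handed in: Both push-buttons are in the tub of push-buttons, the gland is in the tub of glands and both terminal blocks are in the tub of terminal blocks: the middle of each part lies within the tub's walls and below its rim (less than 48 mm above the tub's underside), and each part is released and at rest (x of button_red_mid in the frame of tub_buttons between -0.081 and 0.081 m and y of button_red_mid in the frame of tub_buttons between -0.059 and 0.059 m and z of each of button_red_mid, button_green_mid in the frame of tub_buttons below 0.048 m and linear speed of each of button_red, button_green, gland, terminal_blue, terminal_earth below 0.02 m/s and angular speed of each of button_red, button_green, gland, terminal_blue, terminal_earth below 0.3 rad/s and x of button_green_mid in the frame of tub_buttons between -0.081 and 0.081 m and y of button_green_mid in the frame of tub_buttons between -0.059 and 0.059 m and x of gland_mid in the frame of tub_glands between -0.081 and 0.081 m and y of gland_mid in the frame of tub_glands between -0.059 and 0.059 m and z of gland_mid in the frame of tub_glands below 0.048 m and x of terminal_blue_mid in the frame of tub_terminals between -0.081 and 0.081 m and y of terminal_blue_mid in the frame of tub_terminals between -0.059 and 0.059 m and z of each of terminal_blue_mid, terminal_earth_mid in the frame of tub_terminals below 0.048 m and x of terminal_earth_mid in the frame of tub_terminals between -0.081 and 0.081 m and y of terminal_earth_mid in the frame of tub_terminals between -0.059 and 0.059 m); the robot touches nothing.
It fails at once if the squeeze bottle is knocked over or shifted by more than 30 mm (distance of bottle from where it was at the start of the episode above 0.03 m or angle between bottle's own z axis and vertical above 0.35 rad).
It fails at once if the highlighter stand is knocked over or shifted by more than 30 mm (distance of highlighters from where it was at the start of the episode above 0.03 m or angle between highlighters's own z axis and vertical above 0.35 rad).
It also fails if it takes over 136 s, if anything falls off the work surface, if the arm or the gripper's body presses on something with over 40 N, if the wrist force passes 120 N, or if a joint passes its speed limit or range.

## Working session

There is one attempt and no reset: what is moved stays moved. The work goes in short steps, Python scripts to look and compute and a tool call to move; the robot and the scene stay as the last step left them, time stands still between calls to the robot, and variables do not carry over. Pictures are saved under pics/ and viewed, at most 14 in all, crops included, and the job is handed in when it is done.

Besides the shell and the picture viewer there is one more tool, called after "Request:" by a JSON object that holds its "method" and its "body". carry_out: Moves the arm, as the interface text tells. Its arguments: {"type":"object","properties":{"gripper":{"type":"array","items":{"type":"number"}},"linear":{"type":"array","items":{"type":"array","items":{"type":"number"}}},"angular":{"type":"array","items":{"type":"array","items":{"type":"number"}}},"newtons":{"type":"number"}},"required":["gripper","linear","angular"]}

```bash
mkdir -p pics; python3 - <<'E'
from rig import arm
import cv2,numpy as np
for n in ["scene","side"]:
    cv2.imwrite(f"pics/{n}0.png",arm.read_camera(n)[:,:,::-1])
    c=arm.calibration(n);print(n,c["fx"],c["fy"],c["cx"],c["cy"],np.round(c["origin"],3),np.round(c["rotation"],3).tolist())
    for q in ["button_red_mid","button_green_mid","gland_mid","terminal_blue_mid","terminal_earth_mid","tub_buttons","tub_glands","tub_terminals","bottle","highlighters"]:
        print(q,[(round(d["confidence"],2),np.round(d["at"]).tolist(),int(d["region"].sum())) for d in arm.cut_out(n,q)][:4])
c=arm.calibration("wrist");print(c["fx"],c["cx"],c["cy"],c["T_tool_cam"])
s=arm.sense();print(s["t"],s["tool_pos"],s["tcp_rot"],s["width"],arm.finger_overhang)
E
```

```text
scene 482.1225329867914 482.1225329867914 315.68686930799623 202.66619051494698 [1.604 0.631 1.083] [-1.216, -2.178, 1.024]
button_red_mid []
button_green_mid [(0.48, [398.0, 232.0], 118)]
gland_mid [(0.4, [320.0, 202.0], 125)]
terminal_blue_mid [(0.68, [263.0, 185.0], 140)]
terminal_earth_mid [(0.54, [360.0, 224.0], 190)]
tub_buttons [(0.87, [226.0, 155.0], 1362), (0.85, [391.0, 194.0], 1722), (0.68, [240.0, 220.0], 1962)]
tub_glands [(0.91, [288.0, 237.0], 2041)]
tub_terminals []
bottle [(0.85, [431.0, 265.0], 976)]
highlighters [(0.9, [177.0, 182.0], 1100)]
side 381.6887566566096 381.6887566566096 318.8970691129491 199.9018041230631 [0.296 0.831 0.754] [-0.294, 2.72, -1.316]
button_red_mid [(0.46, [333.0, 195.0], 95)]
button_green_mid [(0.65, [301.0, 290.0], 222)]
gland_mid [(0.61, [327.0, 215.0], 159)]
terminal_blue_mid [(0.69, [340.0, 173.0], 168), (0.68, [223.0, 325.0], 1843), (0.6, [328.0, 217.0], 166)]
terminal_earth_mid [(0.84, [312.0, 253.0], 341)]
tub_buttons [(0.85, [363.0, 142.0], 1321), (0.85, [381.0, 269.0], 3777), (0.68, [281.0, 169.0], 1783), (0.65, [389.0, 181.0], 1826)]
tub_glands [(0.86, [260.0, 206.0], 2325), (0.28, [305.0, 135.0], 474), (0.19, [299.0, 290.0], 202)]
tub_terminals [(0.75, [234.0, 252.0], 3384), (0.33, [306.0, 135.0], 505)]
bottle [(0.75, [226.0, 323.0], 1861), (0.42, [280.0, 171.0], 1761)]
highlighters [(0.94, [307.0, 134.0], 453), (0.74, [329.0, 216.0], 173)]
309.70691628693146 318.57739163489634 197.3157991038913 [[ 8.22211148e-04 -9.63154023e-01 -2.68949161e-01  7.27951851e-02]
 [ 9.99999244e-01  1.03768813e-03 -6.59020367e-04 -8.39361994e-04]
 [ 9.13823471e-04 -2.68948416e-01  9.63154149e-01 -1.45816657e-01]
 [ 0.00000000e+00  0.00000000e+00  0.00000000e+00  1.00000000e+00]]
1.1 [ 0.23519542 -0.63271835  0.23959578] [3.09192367e+00 5.55960948e-01 9.11326707e-05] 0.08683662977526681 0.017
```

View pics/scene0.png

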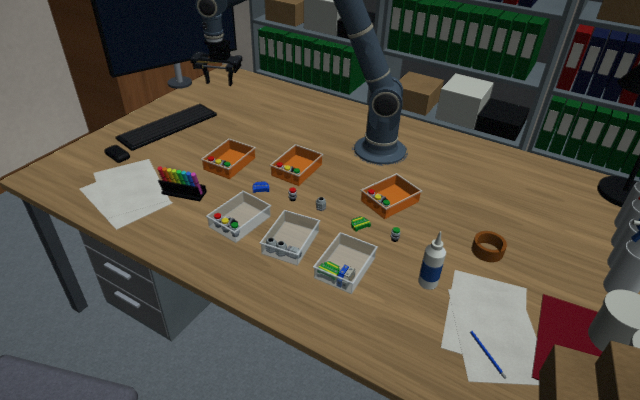

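View pics/side0.png

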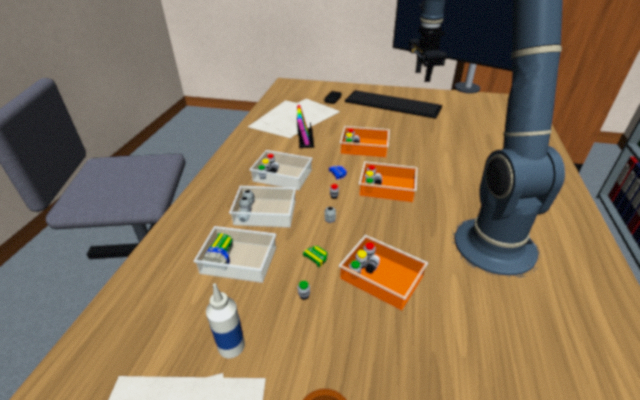

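The scene shows the loose parts between the orange decoys and three clear tubs: blue (261,187), red (293,194), gland (321,203), earth (360,223) and green (396,234). The clear tubs hold buttons (239,216), glands (290,238) and terminals (346,262). The side view agrees with this layout.

```bash
cat > h.py <<'E'
from rig import arm
import cv2,numpy as np
from scipy.spatial.transform import Rotation as R
def ray(n,px,state=None):
    c=arm.calibration(n);u=(px[0]-c["cx"])/c["fx"];v=(px[1]-c["cy"])/c["fy"]
    if n!="wrist": return np.array(c["origin"]),R.from_rotvec(c["rotation"]).as_matrix()@[u,v,1]
    T=np.array(c["T_tool_cam"]);th=np.hypot(u,v);k=np.sin(th)/max(th,1e-9)
    d=np.array([u*k,v*k,np.cos(th)]);Rt=R.from_rotvec(state["tcp_rot"]).as_matrix()
    return np.array(state["tool_pos"])+Rt@T[:3,3],Rt@T[:3,:3]@d
def onz(n,px,z,state=None):
    o,d=ray(n,px,state);return o+d*(z-o[2])/d[2]
def proj(P,n,state=None):
    c=arm.calibration(n);P=np.atleast_2d(P)
    if n!="wrist":
        q=(P-c["origin"])@R.from_rotvec(c["rotation"]).as_matrix();return q[:,:2]/q[:,2:]*c["fx"]+[c["cx"],c["cy"]]
    T=np.array(c["T_tool_cam"]);Rt=R.from_rotvec(state["tcp_rot"]).as_matrix()
    q=((P-state["tool_pos"])@Rt-T[:3,3])@T[:3,:3]
    r=np.hypot(q[:,0],q[:,1]);th=np.arctan2(r,q[:,2])
    return q[:,:2]/r[:,None]*(th*c["fx"])[:,None]+[c["cx"],c["cy"]]
E
python3 - <<'E'
from h import *
for n,D in dict(scene=dict(red=(293,194,.025),green=(396,234,.025),gland=(321,203,.025),blue=(262,187,.01),earth=(360,223,.01),tb=(239,216,.025),tg=(290,238,.025),tt=(346,262,.025),bot=(431,265,.1),hl=(181,184,.05)),
 side=dict(red=(334,191,.025),green=(303,290,.025),gland=(330,215,.025),blue=(339,173,.01),earth=(316,256,.01),tb=(281,169,.025),tg=(263,206,.025),tt=(237,254,.025),bot=(226,323,.1))).items():
    for k,v in D.items(): print(n,k,np.round(onz(n,v[:2],v[2])[:2],3))
s=arm.sense();print(R.from_rotvec(s["tcp_rot"]).as_matrix().round(3))
E
```

```text
scene red [ 0.471 -0.119]
scene green [0.467 0.278]
scene gland [ 0.461 -0.009]
scene blue [ 0.481 -0.249]
scene earth [0.466 0.148]
scene tb [ 0.669 -0.206]
scene tg [ 0.668 -0.002]
scene tt [0.665 0.2  ]
scene bot [0.614 0.439]
scene hl [ 0.664 -0.467]
side red [ 0.469 -0.123]
side green [0.468 0.276]
side gland [ 0.459 -0.005]
side blue [ 0.476 -0.247]
side earth [0.466 0.149]
side tb [ 0.672 -0.209]
side tg [ 0.666 -0.004]
side tt [0.666 0.199]
side bot [0.578 0.444]
[[ 0.937  0.348  0.   ]
 [ 0.348 -0.937 -0.   ]
 [ 0.     0.    -1.   ]]
```

Request:
{"method": "carry_out", "body": {"gripper": [0, 0, 0, 0, 0, 0, 0, 0], "linear": [[0, 0, -160], [47, -50, -160], [94, -100, -160], [141, -150, -160], [188, -200, -160], [235, -250, -160], [270, -290, -160], [270, -290, -160]], "angular": [[0, 0, 0], [0, 0, 0.1], [0, 0, 0.2], [0, 0, 0.3], [0, 0, 0.355], [0, 0, 0.355], [0, 0, 0.355], [0, 0, 0.355]]}}

```text
t: 2.1
tool_pos: [0.3878, -0.2643, 0.4]
tcp_rot: [3.141, 0.003, 0.002]
wrist_force: [0.6, 0.3, 0.0]
width: 0.0868
gripper_force: 0.0
```

Now tool x = world x, tool y = −world y and tool z is down.

Request:
{"method": "carry_out", "body": {"gripper": [0, 0, 0, 0, 0, 0, 0], "linear": [[20, -55, 0], [40, -110, 0], [60, -165, 0], [80, -215, 0], [100, -260, 0], [100, -265, 0], [100, -265, 0]], "angular": [[0, 0, 0], [0, 0, 0], [0, 0, 0], [0, 0, 0], [0, 0, 0], [0, 0, 0], [0, 0, 0]]}}

```text
t: 2.98
tool_pos: [0.4868, -0.0021, 0.3995]
tcp_rot: [3.141, 0.001, -0.0]
wrist_force: [0.2, 0.8, 0.3]
width: 0.0871
gripper_force: 0.0
```

```bash
python3 - <<'E'
from h import *
s=arm.sense();im=arm.read_camera("wrist");cv2.imwrite("pics/w1.png",im[:,:,::-1])
print(s["tool_pos"],s["tcp_rot"],s["joint_positions"])
for q,z in [("button_red_mid",.03),("button_green_mid",.03),("gland_mid",.025),("terminal_blue_mid",.016),("terminal_earth_mid",.016),("tub_buttons",.05),("tub_glands",.05),("tub_terminals",.05),("bottle",.1),("highlighters",.05)]:
    for d in arm.cut_out("wrist",q)[:4]:
        r=d["region"].astype(np.uint8);p=onz("wrist",d["at"],z,s)
        cs,_=cv2.findContours(r,cv2.RETR_EXTERNAL,cv2.CHAIN_APPROX_NONE);k=max(cs,key=cv2.contourArea)[:,0]
        W=np.array([onz("wrist",x,z,s)[:2] for x in k],np.float32)
        (c,wh,a)=cv2.minAreaRect(W)
        print(q,round(d["confidence"],2),np.round(d["at"]),p[:2].round(3),"rect",np.round(c,3),np.round(wh,3),round(a,1))
E
```

```text
[ 0.48680774 -0.00213245  0.39948163] [ 3.14090239e+00  1.46586672e-03 -4.30673457e-04] [ 0.40809521  0.08147141 -0.52365798  1.69913995  0.0421886   1.3723829
 -1.69232323]
button_red_mid 0.68 [390. 167.] [ 0.47  -0.123] rect [ 0.472 -0.121] [0.034 0.029] 46.9
button_green_mid 0.76 [166. 168.] [0.47  0.278] rect [0.469 0.273] [0.028 0.042] 21.7
gland_mid 0.6 [321. 169.] [ 0.464 -0.006] rect [ 0.462 -0.01 ] [0.038 0.036] 0.2
terminal_blue_mid 0.81 [456. 162.] [ 0.48  -0.255] rect [ 0.482 -0.252] [0.049 0.061] 37.1
terminal_earth_mid 0.79 [238. 164.] [0.471 0.14 ] rect [0.468 0.144] [0.047 0.064] 58.6
tub_buttons 0.87 [235. 228.] [0.365 0.145] rect [0.337 0.16 ] [0.132 0.113] 68.3
tub_buttons 0.84 [534. 192.] [ 0.432 -0.427] rect [ 0.426 -0.439] [0.166 0.168] 1.6
tub_buttons 0.8 [434. 225.] [ 0.37  -0.209] rect [ 0.358 -0.204] [0.142 0.099] 89.7
tub_buttons 0.66 [440.  57.] [ 0.662 -0.203] rect [ 0.669 -0.201] [0.14  0.178] 84.1
tub_terminals 0.95 [204.  54.] [0.664 0.186] rect [0.667 0.194] [0.179 0.142] 2.6
bottle 0.63 [ 80. 114.] [0.587 0.421] rect [0.588 0.454] [0.241 0.06 ] 84.4
highlighters 0.97 [549.  82.] [ 0.653 -0.445] rect [ 0.664 -0.492] [0.059 0.265] 16.9
```

View pics/w1.png

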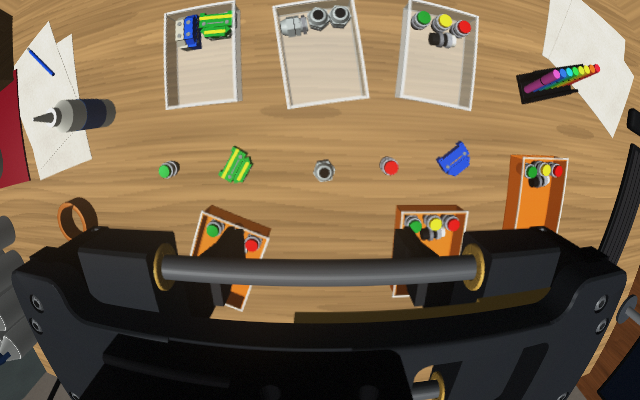

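The wrist view shows all five parts clear of each other: green (168,170), earth (236,164), gland (323,171), red (389,166), blue (454,160). The clear tubs run along the top with their near ends empty.

Request:
{"method": "carry_out", "body": {"gripper": [0, 0, 0, 0, 0, 0, 0, 0], "linear": [[0, 30, 0], [-2, 75, 20], [-4, 120, 50], [-6, 165, 80], [-6, 210, 110], [-6, 250, 140], [-6, 250, 180], [-6, 250, 200]], "angular": [[0, 0, -0.15], [0, 0, -0.32], [0, 0, -0.5], [0, 0, -0.68], [0, 0, -0.86], [0, 0, -1.04], [0, 0, -1.22], [0, 0, -1.4]]}}

```text
t: 4.53
tool_pos: [0.48, -0.2521, 0.1972]
tcp_rot: [-2.395, -2.028, 0.002]
wrist_force: [0.6, 0.7, 0.5]
width: 0.0868
gripper_force: 0.0
```

Request:
{"method": "carry_out", "body": {"gripper": [0, 0, 0, 0, 0, 0], "linear": [[0, 0, 0], [0, 0, 0], [0, 0, 0], [0, 0, 0], [0, 0, 0], [0, 0, 0]], "angular": [[0, 0, -0.18], [0, 0, -0.36], [0, 0, -0.54], [0, 0, -0.72], [0, 0, -0.81], [0, 0, -0.81]]}}

```text
t: 5.28
tool_pos: [0.4812, -0.252, 0.1995]
tcp_rot: [-1.412, -2.806, -0.0]
wrist_force: [0.5, -0.1, 0.5]
width: 0.0869
gripper_force: 0.0
```

```bash
cat > look.py <<'E'
from h import *
import sys
def look(q,z,name=None,yaw0=None):
    s=arm.sense();im=arm.read_camera("wrist")
    if name: cv2.imwrite(f"pics/{name}.png",im[:,:,::-1])
    M=R.from_rotvec(s["tcp_rot"]).as_matrix();print("t",round(s["t"],2),"tcp",np.round(s["tool_pos"],4),"yaw",np.degrees(np.arctan2(M[1,0],M[0,0])).round(1),"j7",round(s["joint_positions"][6],2))
    for d in arm.cut_out("wrist",q)[:3]:
        k=max(cv2.findContours(d["region"].astype(np.uint8),cv2.RETR_EXTERNAL,cv2.CHAIN_APPROX_NONE)[0],key=cv2.contourArea)[:,0]
        W=np.array([onz("wrist",x,z,s)[:2] for x in k],np.float32);c,wh,a=cv2.minAreaRect(W)
        p=onz("wrist",d["at"],z,s);t=M.T@(np.array([*c,z])-s["tool_pos"])*1000
        print(q,round(d["confidence"],2),np.round(d["at"]),"at",p[:2].round(3),"rect",np.round(c,3),np.round(wh,3),round(a,1),"tool mm",t.round(1))
if __name__=="__main__": look(sys.argv[1],float(sys.argv[2]),sys.argv[3] if len(sys.argv)>3 else None)
E
python3 look.py terminal_blue_mid .016 w2
python3 - <<'E'
from h import *
s=dict(tool_pos=[ 0.48680774,-0.00213245,0.39948163],tcp_rot=[ 3.14090239e+00,1.46586672e-03,-4.30673457e-04])
for k,(a,b) in dict(tb=((397,97),(471,109)),tg=((288,108),(369,96)),tt=((166,109),(239,101))).items():
    A,B=[onz("wrist",p,.05,s)[:2] for p in(a,b)];e=B-A;L=np.linalg.norm(e);u=np.array([-e[1],e[0]])/L  # +x of tub
    m=(A+B)/2;print(k,"near mid",m.round(3),"len",L.round(3),"yaw",np.degrees(np.arctan2(u[1],u[0])).round(1),"origin",(m+.085*u).round(3),"drop",(m+.050*u).round(3))
E
```

```text
t 5.28 tcp [ 0.4812 -0.252   0.1995] yaw 126.6 j7 0.81
terminal_blue_mid 0.62 [319. 184.] at [ 0.482 -0.253] rect [ 0.481 -0.255] [0.046 0.061] 39.2 tool mm [ -2.4  -1.8 183.5]
tb near mid [ 0.586 -0.195] len 0.136 yaw -4.2 origin [ 0.671 -0.202] drop [ 0.636 -0.199]
tg near mid [ 0.58  -0.018] len 0.13 yaw 9.0 origin [ 0.664 -0.004] drop [ 0.63 -0.01]
tt near mid [0.582 0.193] len 0.133 yaw 1.7 origin [0.667 0.195] drop [0.632 0.194]
```

View pics/w2.png

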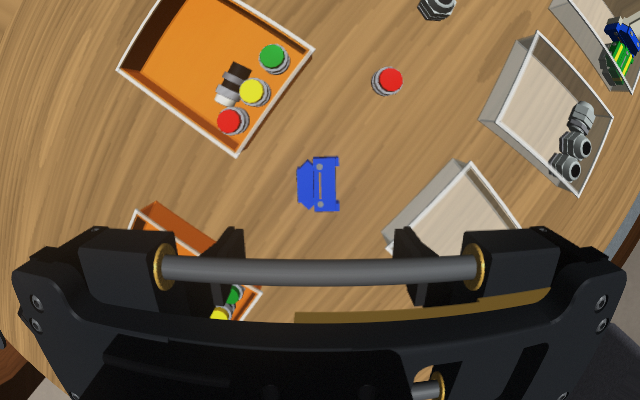

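The block is straight between the fingers at (319,184), with its feet to the right.

Request:
{"method": "carry_out", "body": {"gripper": [0, 0, 0, 0, 1, 1, 1, 1], "linear": [[-2, -2, 60], [-2, -2, 120], [-2, -2, 165], [-2, -2, 178], [-2, -2, 178], [-2, -2, 178], [-2, -2, 178], [-2, -2, 178]], "angular": [[0, 0, -0.04], [0, 0, -0.04], [0, 0, -0.04], [0, 0, -0.04], [0, 0, -0.04], [0, 0, -0.04], [0, 0, -0.04], [0, 0, -0.04]], "newtons": 25}}

```text
t: 6.38
tool_pos: [0.4814, -0.255, 0.0226]
tcp_rot: [1.353, 2.833, -0.001]
wrist_force: [-0.0, -0.8, -0.8]
width: 0.0551
gripper_force: 0.0
```

Request:
{"method": "carry_out", "body": {"gripper": [1, 1, 1, 1, 1, 1], "linear": [[0, 0, 0], [0, 0, 0], [0, 0, -50], [0, 0, -100], [0, 0, -129], [0, 0, -129]], "angular": [[0, 0, 0], [0, 0, 0], [0, 0, 0], [0, 0, 0], [0, 0, 0], [0, 0, 0]]}}

```text
t: 7.12
tool_pos: [0.4822, -0.2551, 0.1527]
tcp_rot: [1.352, 2.83, -0.001]
wrist_force: [0.5, 0.4, -1.7]
width: 0.0417
gripper_force: 25.0
```

Request:
{"method": "carry_out", "body": {"gripper": [1, 1, 1, 1, 1, 1, 1, 1], "linear": [[20, 31, 0], [52, 82, 0], [86, 135, 0], [120, 188, 0], [154, 241, 0], [188, 294, 0], [222, 347, 0], [254, 399, 0]], "angular": [[0, 0, 0.05], [0, 0, 0.15], [0, 0, 0.25], [0, 0, 0.35], [0, 0, 0.45], [0, 0, 0.55], [0, 0, 0.65], [0, 0, 0.65]]}}

```text
t: 8.12
tool_pos: [0.6306, 0.1945, 0.1484]
tcp_rot: [-2.188, -2.254, 0.005]
wrist_force: [1.0, -0.3, 0.8]
width: 0.0421
gripper_force: 25.0
```

Request:
{"method": "carry_out", "body": {"gripper": [1, 1], "linear": [[0, 0, 0], [0, 0, 0]], "angular": [[0, 0, 0], [0, 0, 0]]}}

```text
t: 8.38
tool_pos: [0.6301, 0.1921, 0.1485]
tcp_rot: [-2.187, -2.255, 0.006]
wrist_force: [0.7, -0.9, 0.4]
width: 0.0414
gripper_force: 25.0
```

```bash
python3 look.py tub_terminals .05 w3
```

```text
t 8.38 tcp [0.6301 0.1921 0.1485] yaw 91.7 j7 -0.59
tub_terminals 0.65 [378. 168.] at [0.676 0.225] rect [0.667 0.204] [0.177 0.121] 2.1 tool mm [10.9 37.7 98.3]
```

View pics/w3.png

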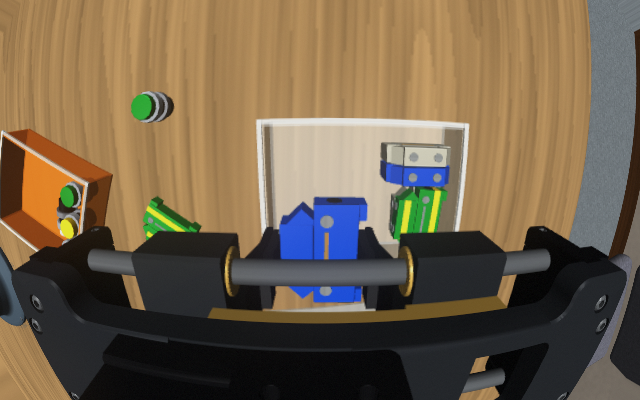

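The block hangs over the empty end of the terminals tub (rim from 262,122 to 467,125), clear of the fixed parts.

Request:
{"method": "carry_out", "body": {"gripper": [1, 1, 1, 0.38, 0.38, 0.38, 0.38, 0.38], "linear": [[0, 0, 50], [0, 0, 100], [0, 0, 117], [0, 0, 117], [0, 0, 117], [0, 0, 117], [0, 0, 60], [0, 0, 0]], "angular": [[0, 0, 0], [0, 0, 0], [0, 0, 0], [0, 0, 0], [0, 0, 0], [0, 0, 0], [0, 0, 0], [0, 0, 0]]}}

```text
t: 9.48
tool_pos: [0.6309, 0.193, 0.1525]
tcp_rot: [-2.188, -2.255, -0.0]
wrist_force: [0.4, -0.2, 0.8]
width: 0.0538
gripper_force: 0.0
```

Request:
{"method": "carry_out", "body": {"gripper": [0.3, 0, 0, 0, 0, 0, 0, 0], "linear": [[0, 0, -20], [-10, -40, -48], [-22, -80, -48], [-34, -120, -48], [-44, -164, -48], [-44, -164, -48], [-44, -164, -48], [-44, -164, -48]], "angular": [[0, 0, -0.17], [0, 0, -0.34], [0, 0, -0.51], [0, 0, -0.68], [0, 0, -0.85], [0, 0, -0.993], [0, 0, -0.993], [0, 0, -0.993]]}}

```text
t: 10.48
tool_pos: [0.4691, 0.1443, 0.1992]
tcp_rot: [0.853, 3.022, 0.001]
wrist_force: [-0.6, 0.5, 0.2]
width: 0.0869
gripper_force: 0.0
```

```bash
python3 look.py terminal_earth_mid .016 w4
```

```text
t 10.47 tcp [0.4691 0.1443 0.1992] yaw 148.5 j7 0.36
```

View pics/w4.png

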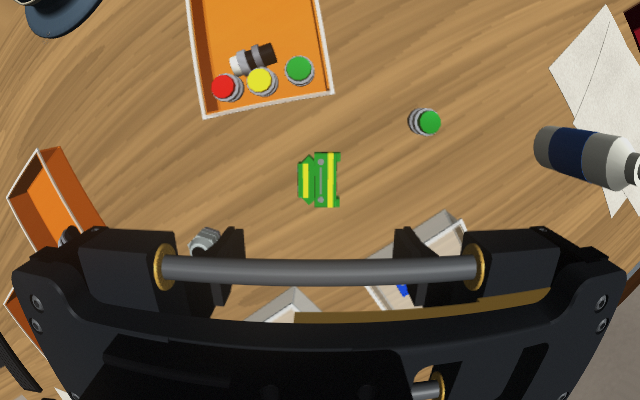

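The detector missed the earth block, but the picture shows it centred and aligned at (320,180), just like the blue one was.

Request:
{"method": "carry_out", "body": {"gripper": [0, 0, 0, 0, 1, 1, 1, 1], "linear": [[0, -2, 60], [0, -2, 120], [0, -2, 165], [0, -2, 177], [0, -2, 177], [0, -2, 177], [0, -2, 177], [0, -2, 177]], "angular": [[0, 0, 0], [0, 0, 0], [0, 0, 0], [0, 0, 0], [0, 0, 0], [0, 0, 0], [0, 0, 0], [0, 0, 0]]}}

```text
t: 11.58
tool_pos: [0.468, 0.1424, 0.0225]
tcp_rot: [0.85, 3.023, 0.001]
wrist_force: [0.1, -0.6, -0.7]
width: 0.0547
gripper_force: 0.0
```

Request:
{"method": "carry_out", "body": {"gripper": [1, 1, 1, 1, 1, 1], "linear": [[0, 0, 0], [0, 0, 0], [0, 0, -50], [0, 0, -100], [0, 0, -129], [0, 0, -129]], "angular": [[0, 0, 0], [0, 0, 0], [0, 0, 0], [0, 0, 0], [0, 0, 0], [0, 0, 0]]}}

```text
t: 12.32
tool_pos: [0.4687, 0.1429, 0.1524]
tcp_rot: [0.849, 3.02, 0.003]
wrist_force: [0.4, 0.5, -0.4]
width: 0.0419
gripper_force: 25.0
```

Request:
{"method": "carry_out", "body": {"gripper": [1, 1, 1, 1, 1, 1, 1, 1], "linear": [[-20, 20, 0], [-50, 55, 0], [-80, 90, 0], [-112, 127, 0], [-112, 127, 0], [-112, 127, 0], [-112, 127, 0], [-112, 127, 0]], "angular": [[0, 0, 0.17], [0, 0, 0.34], [0, 0, 0.51], [0, 0, 0.68], [0, 0, 0.85], [0, 0, 0.993], [0, 0, 0.993], [0, 0, 0.993]]}}

```text
t: 13.32
tool_pos: [0.6286, 0.1923, 0.1494]
tcp_rot: [-2.185, -2.257, 0.003]
wrist_force: [-0.7, -0.4, -0.5]
width: 0.0417
gripper_force: 25.0
```

Request:
{"method": "carry_out", "body": {"gripper": [1, 1, 1, 1, 0.38, 0.38, 0.38, 0.38], "linear": [[0, 0, 40], [0, 0, 80], [0, 0, 104], [0, 0, 104], [0, 0, 104], [0, 0, 104], [0, 0, 104], [0, 0, 50]], "angular": [[0, 0, 0], [0, 0, 0], [0, 0, 0], [0, 0, 0], [0, 0, 0], [0, 0, 0], [0, 0, 0], [0, 0, 0]]}}

```text
t: 14.32
tool_pos: [0.6265, 0.1908, 0.0975]
tcp_rot: [-2.185, -2.252, 0.012]
wrist_force: [-0.2, 0.6, 0.1]
width: 0.0536
gripper_force: 0.0
```

Request:
{"method": "carry_out", "body": {"gripper": [0.3, 0, 0, 0, 0, 0, 0], "linear": [[0, 0, -60], [20, -30, -100], [45, -80, -103], [70, -125, -103], [87, -159, -103], [87, -159, -103], [87, -159, -103]], "angular": [[0, 0, 0], [0, 0, 0], [0, 0, 0], [0, 0, 0], [0, 0, 0], [0, 0, 0], [0, 0, 0]]}}

```text
t: 15.2
tool_pos: [0.4686, 0.2742, 0.2041]
tcp_rot: [2.188, 2.253, 0.002]
wrist_force: [-0.8, -1.1, -0.4]
width: 0.0869
gripper_force: 0.0
```

```bash
python3 look.py button_green_mid .03 w5
```

```text
t 15.2 tcp [0.4686 0.2742 0.2041] yaw 91.7 j7 -0.8
button_green_mid 0.95 [314. 180.] at [0.463 0.278] rect [0.469 0.276] [0.029 0.033] 1.7 tool mm [ 1.800e+00 -1.000e-01  1.741e+02]
```

View pics/w5.png

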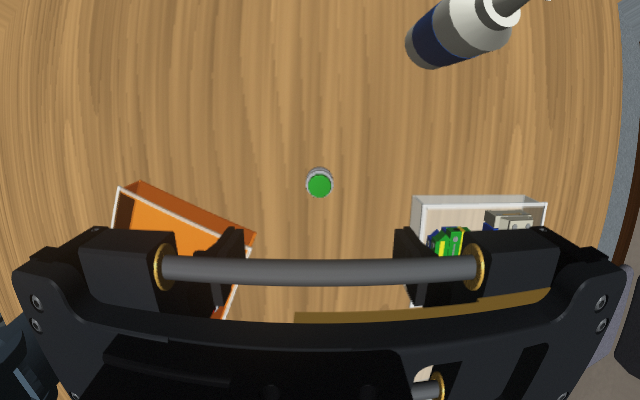

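The green button is centred at (320,183), and the fingers clear the orange tub's corner at (256,235).

Request:
{"method": "carry_out", "body": {"gripper": [0, 0, 0, 0, 1, 1, 1, 1], "linear": [[2, 0, 60], [2, 0, 120], [2, 0, 165], [2, 0, 179], [2, 0, 179], [2, 0, 179], [2, 0, 179], [2, 0, 179]], "angular": [[0, 0, 0], [0, 0, 0], [0, 0, 0], [0, 0, 0], [0, 0, 0], [0, 0, 0], [0, 0, 0], [0, 0, 0]], "newtons": 20}}

```text
t: 16.3
tool_pos: [0.4682, 0.2769, 0.0256]
tcp_rot: [2.188, 2.254, 0.003]
wrist_force: [-0.1, 0.6, 0.1]
width: 0.0548
gripper_force: 0.0
```

Request:
{"method": "carry_out", "body": {"gripper": [1, 1, 1, 1, 1, 1, 1, 1], "linear": [[0, 0, 0], [0, 0, 0], [0, 0, 0], [0, 0, 0], [0, 0, -40], [0, 0, -90], [0, 0, -136], [0, 0, -136]], "angular": [[0, 0, 0], [0, 0, 0], [0, 0, 0], [0, 0, 0], [0, 0, 0], [0, 0, 0], [0, 0, 0], [0, 0, 0]]}}

```text
t: 17.3
tool_pos: [0.4694, 0.2783, 0.1642]
tcp_rot: [2.186, 2.253, 0.012]
wrist_force: [-0.5, -0.3, -1.3]
width: 0.0286
gripper_force: 20.0
```

Request:
{"method": "carry_out", "body": {"gripper": [1, 1, 1, 1, 1, 1, 1, 1], "linear": [[-40, 13, 0], [-96, 32, 0], [-152, 51, 0], [-208, 70, 0], [-264, 88, 0], [-320, 107, 0], [-376, 126, 0], [-425, 142, 0]], "angular": [[0, 0, 0], [0, 0, 0.02], [0, 0, 0.04], [0, 0, 0.06], [0, 0, 0.08], [0, 0, 0.1], [0, 0, 0.1], [0, 0, 0.1]]}}

```text
t: 18.3
tool_pos: [0.6219, -0.1464, 0.1588]
tcp_rot: [-2.298, -2.14, 0.003]
wrist_force: [1.4, -0.0, -1.0]
width: 0.0287
gripper_force: 20.0
```

Request:
{"method": "carry_out", "body": {"gripper": [1, 1, 1], "linear": [[-30, 14, 0], [-30, 14, 0], [-30, 14, 0]], "angular": [[0, 0, 0], [0, 0, 0], [0, 0, 0]]}}

```text
t: 18.68
tool_pos: [0.6334, -0.1735, 0.1593]
tcp_rot: [-2.295, -2.142, 0.001]
wrist_force: [0.5, -0.3, 0.1]
width: 0.0287
gripper_force: 20.0
```

```bash
python3 look.py tub_buttons .05 w6
```

```text
t 18.68 tcp [ 0.6334 -0.1735  0.1593] yaw 86.0 j7 -0.08
tub_buttons 0.8 [362. 196.] at [ 0.67  -0.172] rect [ 0.672 -0.181] [0.089 0.177] 84.0 tool mm [ -5.1  39.8 109.2]
tub_buttons 0.78 [49.  1.] at [0.343 0.082] rect [0.33  0.086] [0.004 0.136] 67.3 tool mm [ 237.9 -319.9  110.3]
tub_buttons 0.7 [ 67. 216.] at [ 0.344 -0.173] rect [ 0.326 -0.181] [0.221 0.089] 4.3 tool mm [ -29.1 -305.8  109.9]
```

View pics/w6.png

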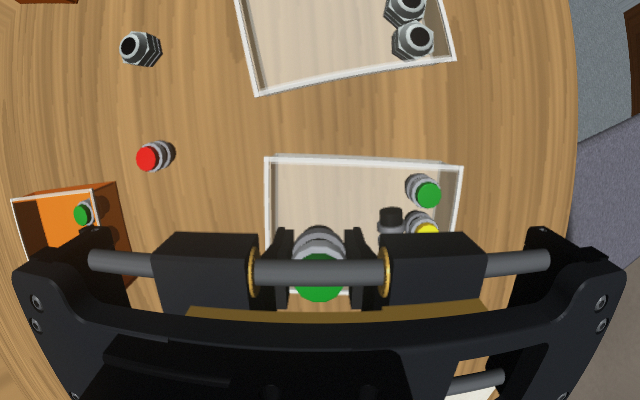

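```bash
python3 - <<'E'
from h import *
s=arm.sense()
for p in [(266,158),(463,167),(258,95),(236,0),(455,60)]: print(p,onz("wrist",p,.05,s)[:2].round(3))
E
```

```text
(266, 158) [ 0.591 -0.133]
(463, 167) [ 0.764 -0.15 ]
(258, 95) [ 0.589 -0.079]
(236, 0) [0.574 0.008]
(455, 60) [ 0.759 -0.054]
```

The red button is at (150,157) and the gland at (140,48). The buttons tub's near-left corner is at (266,158), and the held green button is inside the empty end.

Request:
{"method": "carry_out", "body": {"gripper": [1, 1, 1, 1, 0.5, 0.5, 0.5, 0.5], "linear": [[0, 0, 50], [0, 0, 100], [0, 0, 126], [0, 0, 126], [0, 0, 126], [0, 0, 126], [0, 0, 126], [0, 0, 70]], "angular": [[0, 0, 0], [0, 0, 0], [0, 0, 0], [0, 0, 0], [0, 0, 0], [0, 0, 0], [0, 0, 0], [0, 0, 0]]}}

```text
t: 19.77
tool_pos: [0.6309, -0.1746, 0.0874]
tcp_rot: [-2.292, -2.137, 0.008]
wrist_force: [0.6, -0.4, 0.6]
width: 0.0433
gripper_force: 0.0
```

Request:
{"method": "carry_out", "body": {"gripper": [0.5, 0.3, 0, 0, 0, 0, 0], "linear": [[0, 0, -60], [10, -30, -105], [20, -80, -111], [30, -125, -111], [41, -165, -111], [41, -165, -111], [41, -165, -111]], "angular": [[0, 0, 0], [0, 0, 0], [0, 0, 0], [0, 0, 0], [0, 0, 0], [0, 0, 0], [0, 0, 0]]}}

```text
t: 20.65
tool_pos: [0.4734, -0.1228, 0.2024]
tcp_rot: [2.296, 2.14, 0.002]
wrist_force: [-0.4, 0.0, 0.4]
width: 0.0861
gripper_force: 0.0
```

```bash
python3 look.py button_red_mid .03 w7;  python3 -c "
from look import *
look('gland_mid',.025)"
```

```text
t 20.65 tcp [ 0.4734 -0.1228  0.2024] yaw 86.0 j7 -0.05
button_red_mid 0.66 [319. 183.] at [ 0.474 -0.122] rect [ 0.471 -0.122] [0.032 0.03 ] 86.0 tool mm [  0.9  -2.8 172.4]
t 20.75 tcp [ 0.4737 -0.1227  0.202 ] yaw 86.0 j7 -0.05
gland_mid 0.97 [298.  78.] at [ 0.46 -0.01] rect [ 0.462 -0.009] [0.035 0.04 ] 9.6 tool mm [112.1 -20.4 176.9]
```

View pics/w7.png

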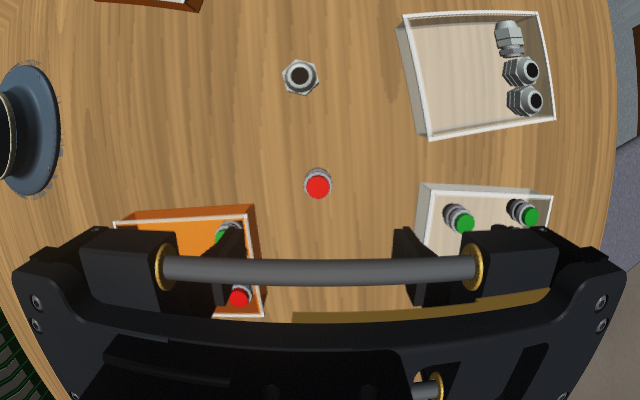

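The green button stands in its tub at (460,220), red is centred at (318,184), and the gland is at (300,77). The orange tub's edge comes near the left finger, so I'll go down with the gripper partly closed.

Request:
{"method": "carry_out", "body": {"gripper": [0.35, 0.35, 0.35, 0.35, 1, 1, 1, 1], "linear": [[1, -1, 30], [1, -1, 80], [1, -1, 140], [1, -1, 177], [1, -1, 177], [1, -1, 177], [1, -1, 177], [1, -1, 177]], "angular": [[0, 0, 0], [0, 0, 0], [0, 0, 0], [0, 0, 0], [0, 0, 0], [0, 0, 0], [0, 0, 0], [0, 0, 0]]}}

```text
t: 21.85
tool_pos: [0.4728, -0.1217, 0.0261]
tcp_rot: [2.296, 2.14, 0.003]
wrist_force: [-0.0, -0.1, 4.7]
width: 0.0281
gripper_force: 20.0
```

Request:
{"method": "carry_out", "body": {"gripper": [1, 1, 1, 1, 1, 1, 1, 1], "linear": [[0, 0, 0], [0, 0, 0], [0, 0, 0], [0, 0, -40], [0, 0, -90], [0, 0, -134], [0, 0, -134], [0, 0, -134]], "angular": [[0, 0, 0], [0, 0, 0], [0, 0, 0], [0, 0, 0], [0, 0, 0], [0, 0, 0], [0, 0, 0], [0, 0, 0]]}}

```text
t: 22.85
tool_pos: [0.4707, -0.1215, 0.1582]
tcp_rot: [-2.298, -2.142, 0.001]
wrist_force: [-1.3, 0.1, -1.0]
width: 0.0288
gripper_force: 20.0
```

Request:
{"method": "carry_out", "body": {"gripper": [1, 1, 1, 1, 1, 1, 1, 1], "linear": [[-20, 35, 0], [-45, 78, 0], [-70, 122, 0], [-95, 165, 0], [-95, 165, 0], [-95, 165, 0], [-95, 165, 40], [-95, 165, 60]], "angular": [[0, 0, 0], [0, 0, 0], [0, 0, 0], [0, 0, 0], [0, 0, 0.03], [0, 0, 0.03], [0, 0, 0.03], [0, 0, 0.03]]}}

```text
t: 23.85
tool_pos: [0.627, -0.2263, 0.0963]
tcp_rot: [-2.325, -2.107, 0.004]
wrist_force: [-0.2, -0.1, -0.6]
width: 0.0286
gripper_force: 20.0
```

Request:
{"method": "carry_out", "body": {"gripper": [1, 1, 1, 0.5, 0.5, 0.5, 0.5, 0.5], "linear": [[0, 0, 40], [0, 0, 65], [0, 0, 65], [0, 0, 65], [0, 0, 65], [0, 0, 65], [0, 0, 10], [0, 0, -50]], "angular": [[0, 0, 0], [0, 0, 0], [0, 0, 0], [0, 0, 0], [0, 0, 0], [0, 0, 0], [0, 0, 0], [0, 0, 0]]}}

```text
t: 24.85
tool_pos: [0.6288, -0.2275, 0.1494]
tcp_rot: [-2.328, -2.107, 0.001]
wrist_force: [1.1, -0.8, -0.3]
width: 0.0434
gripper_force: 0.0
```

Request:
{"method": "carry_out", "body": {"gripper": [0.3, 0, 0, 0, 0, 0, 0, 0], "linear": [[20, -15, -50], [60, -55, -50], [100, -93, -50], [140, -131, -50], [180, -168, -50], [200, -187, -50], [200, -187, -50], [200, -187, -50]], "angular": [[0, 0, -0.05], [0, 0, -0.1], [0, 0, -0.15], [0, 0, -0.2], [0, 0, -0.26], [0, 0, -0.26], [0, 0, -0.26], [0, 0, -0.26]]}}

```text
t: 25.85
tool_pos: [0.4645, -0.0112, 0.1989]
tcp_rot: [2.039, 2.388, 0.001]
wrist_force: [0.3, -0.8, 1.0]
width: 0.0867
gripper_force: 0.0
```

```bash
python3 look.py gland_mid .025 w8
```

```text
t 25.85 tcp [ 0.4645 -0.0112  0.1989] yaw 99.0 j7 -0.07
gland_mid 0.72 [316. 183.] at [ 0.461 -0.011] rect [ 0.462 -0.01 ] [0.035 0.039] 13.9 tool mm [  1.8  -2.1 173.9]
```

View pics/w8.png

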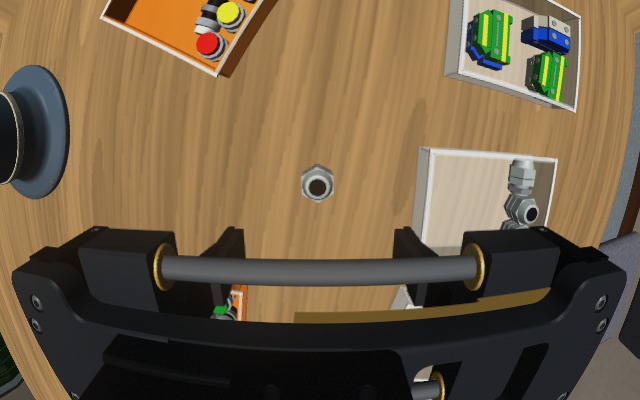

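The terminal blocks are stacked in their tub at (490,40). The gland is centred at (317,183) with its flats facing the fingers.

Request:
{"method": "carry_out", "body": {"gripper": [0, 0, 0, 0, 1, 1, 1, 1], "linear": [[1, -2, 60], [1, -2, 120], [1, -2, 160], [1, -2, 174], [1, -2, 174], [1, -2, 174], [1, -2, 174], [1, -2, 174]], "angular": [[0, 0, -0.04], [0, 0, -0.04], [0, 0, -0.04], [0, 0, -0.04], [0, 0, -0.04], [0, 0, -0.04], [0, 0, -0.04], [0, 0, -0.04]]}}

```text
t: 26.95
tool_pos: [0.4618, -0.0094, 0.0255]
tcp_rot: [1.988, 2.431, 0.002]
wrist_force: [-0.0, -0.6, -1.4]
width: 0.0549
gripper_force: 0.0
```

Request:
{"method": "carry_out", "body": {"gripper": [1, 1, 1, 1, 1, 1, 1, 1], "linear": [[0, 0, 0], [0, 0, 0], [0, 0, 0], [0, 0, 0], [0, 0, -40], [0, 0, -90], [0, 0, -134], [0, 0, -134]], "angular": [[0, 0, 0], [0, 0, 0], [0, 0, 0], [0, 0, 0], [0, 0, 0], [0, 0, 0], [0, 0, 0], [0, 0, 0]]}}

```text
t: 27.95
tool_pos: [0.4633, -0.0091, 0.1614]
tcp_rot: [1.985, 2.427, 0.006]
wrist_force: [-0.3, 1.1, -1.1]
width: 0.0329
gripper_force: 20.0
```

Request:
{"method": "carry_out", "body": {"gripper": [1, 1, 1, 1, 1, 1, 1, 1], "linear": [[-8, 40, 0], [-18, 85, 0], [-28, 130, 0], [-33, 161, 0], [-33, 161, 0], [-33, 161, 0], [-33, 161, 40], [-33, 161, 60]], "angular": [[0, 0, 0], [0, 0, 0.04], [0, 0, 0.04], [0, 0, 0.04], [0, 0, 0.04], [0, 0, 0.04], [0, 0, 0.04], [0, 0, 0.04]]}}

```text
t: 28.95
tool_pos: [0.6231, -0.0101, 0.0965]
tcp_rot: [-2.035, -2.39, 0.005]
wrist_force: [-0.5, -0.7, -0.2]
width: 0.0325
gripper_force: 20.0
```

Request:
{"method": "carry_out", "body": {"gripper": [1, 1, 1, 0.45, 0.45, 0.45, 0.45, 0.45], "linear": [[0, 0, 40], [0, 0, 67], [0, 0, 67], [0, 0, 67], [0, 0, 67], [0, 0, 67], [0, 0, 10], [0, 0, -50]], "angular": [[0, 0, 0], [0, 0, 0], [0, 0, 0], [0, 0, 0], [0, 0, 0], [0, 0, 0], [0, 0, 0], [0, 0, 0]]}}

```text
t: 29.95
tool_pos: [0.6249, -0.0097, 0.1496]
tcp_rot: [-2.036, -2.391, 0.001]
wrist_force: [2.2, -0.4, 0.7]
width: 0.0479
gripper_force: 0.0
```

Request:
{"method": "carry_out", "body": {"gripper": [0.45, 0.45, 0.45, 0.45, 0.45, 0.45, 0.45, 0.45], "linear": [[0, 0, -60], [0, -50, -110], [0, -100, -160], [0, -150, -200], [0, -150, -200], [0, -150, -200], [0, -150, -200], [0, -150, -200]], "angular": [[0, 0, 0.17], [0, 0, 0.34], [0, 0, 0.51], [0, 0, 0.68], [0, 0, 0.85], [0, 0, 1.02], [0, 0, 1.19], [0, 0, 1.36]]}}

```text
t: 30.95
tool_pos: [0.477, -0.0333, 0.3491]
tcp_rot: [3.089, 0.571, 0.001]
wrist_force: [0.2, -0.6, 0.4]
width: 0.0479
gripper_force: 0.0
```

```bash
python3 look.py gland_mid .03 w9
```

```text
t 30.95 tcp [ 0.477  -0.0333  0.3491] yaw 20.9 j7 -1.26
gland_mid 0.79 [340.  66.] at [ 0.623 -0.01 ] rect [ 0.623 -0.011] [0.035 0.038] 67.6 tool mm [144.4  31.1 319.2]
```

View pics/w9.png

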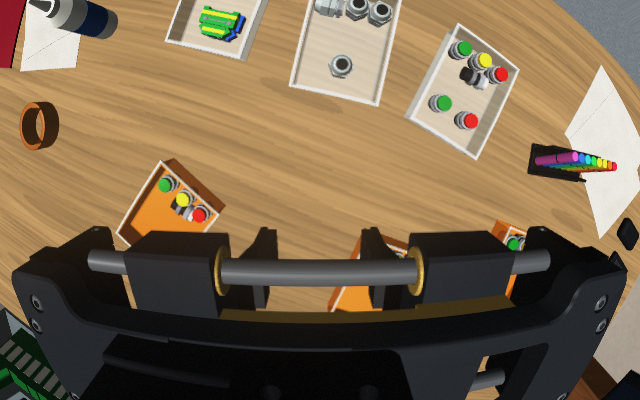

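All five parts are in their tubs: terminals at (220,23), gland at (341,65), green at (440,103) and red at (466,121). The bottle and the highlighter stand haven't been touched.

```bash
python3 -c "
from rig import arm
print(arm.hand_in())"
```

```text
the job is handed in; nothing more can be done
None
```

All five parts are in their tubs and the job is handed in after about 31 s of robot time; the last picture showed every part in place and the bottle and highlighter stand undisturbed, but the hand-in returned no verdict.

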